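Reset a tripped bench power box

ROBOT

A 7-joint arm with a two-finger parallel gripper is mounted at the origin on the work surface. World frame = base frame: x ahead of the robot, y to its left, z up, the work surface at z = 0. Lengths are in m, angles in rad, forces in N, time in s.
With the tool pointing down it reaches from about 0.4 to 0.9 m from the base axis. Payload 5.6 kg.
Tool frame: the origin (TCP) lies midway between the tips of the shut fingers; the grasp point (between the pads) lies 19 mm behind it; y points along the fingers, z is the direction in which the jaws open and shut, and the axes are right-handed (so a half turn about y gives the same grasp; the last joint's range is limited). The gripper opens to 92 mm and grips with 3 to 60 N. Pads are 20 mm wide; open, the fingers measure 128 mm over their backs; the gripper's body (75 mm by 189 mm) begins 69 mm behind the grasp point.
Start: joints at [1.107, 0.468, -0.012, 1.603, 0.006, 1.071, -0.056], TCP at [0.265, -0.593, 0.215] pointing down, gripper open.
Joint ranges: [-2.53, 2.53], [-0.31, 2.02], [-1.57, 1.55], [0.28, 2.44], [-1.29, 4.43], [0.15, 1.84], [-2.92, 2.92]. Speed limits (rad/s): [2.57, 2.57, 3.14, 3.14, 3.14, 3.14, 3.14].

INTERFACE

Orientations are given as a 3x3 rotation matrix whose columns are the frame's x, y, z axes.
In Python, from station import env, effector, solver, viewer, workorder, search_frame, tip_of gives the robot as it stands. Calls block until the motion is done:
- env.reach(position, orientation): joint-space move of the TCP to a pose.
- env.movel(position, frame=None, rate=0.15): straight line of the TCP; frame=None keeps the orientation; rate is the mean speed in m/s.
- env.goto_joints(angles): joint-space move.
- effector.release() and effector.grasp(squeeze=None): open the fingers fully, or close them until they stop; squeeze is the grip in N (None keeps the last).
- env.pause(seconds).
- solver.inverse_kinematics(position, orientation): joint angles nearest the present ones, or None.
- env.sense(): the state.
- viewer.read_camera(name): name is "side" or "top" or "wrist"; returns (picture, depth): 384x512x3 uint8, red, green, blue; 384x512 float32, m along the optical axis (not along the pixel's ray), 0 where there is no reading.
- viewer.camera_info(name): a dict with "intrinsics" (3x3 intrinsics, pixels), "eye" and "rotation" of the camera in the world; the wrist camera has in their place "T_tool_cam" (4x4, takes a point from camera to tool coordinates, whose origin is the TCP and whose axes are the tool frame's). Camera axes: x right, y up, looking along -z (the intrinsics and any distortion apply to the point x, -y, -z); pixel columns grow to the right and rows downward; lengths in m; the calibration is good to about 2 mm. The wrist camera is an equidistant fisheye: a pixel r from the principal point sees the ray r / f radians off the axis. A picture is of the moment at which its call begins: read the wrist's pose just before it. camera_info takes no time and is no camera call.
A pose or a line that the arm cannot do raises env.PlanningError and nothing moves.
- workorder.finish_job(): hands the job in, once; it reports no verdict.
Trained networks look in the newest picture that a camera, given by its name, has taken for a name from the list of things; names that differ only in an ending like _2 or _b are one class to them, and where a whole thing is asked for, a point or a joint stands for the part that bears it (a point fixed in the world has none). Each returns a list of dicts, best first, with "score" (0 to 1); they miss things now and then, are a little off and sometimes report something else, mostly with a low value. They report only what shows in the picture. A call takes as long as a camera call.
- search_frame(camera, name): "at" ([x, y, z] in m, in world coordinates, good to about 4 mm: the middle of the surface that is visible of it).
- tip_of(camera, name): "at" ([x, y, z] in m, in world coordinates, good to about 4 mm: a listed point, or the origin of a listed thing).
The state is a dict: "t": time; "joint_positions": joint angles; "joint_velocities": joint speeds; "tau": joint torques, N m; "ee_pos": TCP position; "tcp_rot": TCP orientation; "wrist_force": force on the tool from outside, world axes, zero at the start; "moment": the same for the moment, N m; "gripper_width": finger opening in m.
Only numpy, scipy, OpenCV 4.12 (cv2) and the standard library are available. Lean on these libraries where they do the work, as an engineer would, in place of code of your own. Each camera call takes 0.05 s, during which the arm holds its last target. There are 200 camera calls.

TASK

One of the two bench power boxes has tripped: its round reset button has popped up. On that box press the main rocker fully over to off, then push the reset button fully back in, then press the rocker fully on again. Leave the other box's switch as it is, the chargers plugged in, and the things lying around in their places.

Things in the scene. Friction and masses are not known exactly. Their poses are not given: they have to be found in the camera images.
- power_box_a: Bench power box A, the tripped one (reset button popped up): aluminium, bolted down, 90 (x) x 274 (y) x 55 mm high, 307 mm with its thin feet. Origin: centre of underside; +x is its side away from the robot (yaw within 0.3). On its top, along the middle line: black rocker at y = -95 mm, round reset button at y = -42, sockets at y = 31 and 95, the last with a white charger.
- a_main (a joint): Main rocker of the tripped box, rad: +0.2 on (far end, box +x, down), -0.2 off (near end, -x, down). Black, 46 mm along box x, 24 mm wide, hinged across its middle. Pressing the raised end (about 3 N) tips it over; it is stiff and stays where left, so press to the stop. Raised end about 70 mm above the bench; the pressed half lies level at 61 mm, 3 mm above its bezel.
- a_off_end (a point): Point to press for off: on the top of the near (-x) half of the tripped box's rocker, 16 mm from its middle (marked by a small white ring); it moves with the rocker.
- a_on_end (a point): Point to press for on: on the top of the far (+x) half of the tripped box's rocker, 16 mm from its middle (marked by a short white bar); it moves with the rocker.
- a_reset (a joint): Reset button of the tripped box, m: 0 popped out (tripped), 0.007 fully in. Black cap, 14 mm across, on a pale stem seen only when popped. Moves straight down against about 4 N and stays where left, so press to the stop. Cap top 68 mm above the bench when out, 61 mm when in; the steel nut round it is 22 mm across, top at 58 mm.
- a_reset_top (a point): Centre of the top of the tripped box's reset button; it moves with the button.
- a_charger (a joint): White charger block, 46 x 32 mm and 36 mm high above the top of the tripped box (top 91 mm above the bench), in its last socket; m, 0 is plugged in, grows as it is pulled up. Leave it.
- power_box_b: Bench power box B, same as A but not tripped (button in, rocker on): aluminium, bolted down, 90 (x) x 274 (y) x 55 mm high, 307 mm with its thin feet. Origin: centre of underside; +x is its side away from the robot (yaw within 0.3). On its top, along the middle line: black rocker at y = -95 mm, round reset button at y = -42, sockets at y = 31 and 95, the last with a white charger.
- b_main (a joint): Main rocker of the other box, rad: +0.2 on (far end, box +x, down), -0.2 off (near end, -x, down). Black, 46 mm along box x, 24 mm wide, hinged across its middle. Pressing the raised end (about 3 N) tips it over; it is stiff and stays where left, so press to the stop. Raised end about 70 mm above the bench; the pressed half lies level at 61 mm, 3 mm above its bezel. It is on; leave it.
- b_reset (a joint): Reset button of the other box, m: 0 popped out (tripped), 0.007 fully in. Black cap, 14 mm across, on a pale stem seen only when popped. Moves straight down against about 4 N and stays where left, so press to the stop. Cap top 68 mm above the bench when out, 61 mm when in; the steel nut round it is 22 mm across, top at 58 mm. It is in; leave it.
- b_charger (a joint): The same white charger block in the other box's last socket; m, 0 is plugged in. Leave it.
- screwdriver_mid (a point): Middle of a small loose screwdriver, 172 mm long, 15 mm thick, black handle with a yellow end, lying on the bench behind (+x of) the tripped box.
- flux_bottle_mid (a point): Half-way up a small loose bottle, 32 mm in diameter, 65 mm high, standing on the bench behind the tripped box.
- circuit_board: Loose green circuit board, 60 x 100 mm, 13 mm high with its parts, lying on the bench behind the other box; origin at the centre of its underside.

How it is judged:
On the way, in this order (a step that is already met when the one before it is completed fails the run):
1. the tripped box's rocker is switched off while its reset button is still out (value of joint a_main below -0.1 rad and value of joint a_reset below 0.003 m), for 0.2 s.
2. with the rocker off, the reset button is pushed in and stays in (value of joint a_main below -0.1 rad and value of joint a_reset above 0.0055 m and contact force between the fingers and power_box_a below 0.5 N), for 0.2 s.
3. the rocker is switched on again with the reset button in (value of joint a_main above 0.1 rad and value of joint a_reset above 0.0055 m), for 0.2 s.
At the end, for the whole second after the job is handed in: The tripped box's rocker is on (joint over 0.1 rad) and its reset button in (over 5.5 mm); the other box's rocker is still on and its button in; both chargers plugged in (raised less than 3 mm); screwdriver, bottle and board within 10 mm of where they were (all of step 3 and value of joint b_main above 0.1 rad and value of joint b_reset above 0.0055 m and value of joint each of a_charger, b_charger below 0.003 m and distance of each of screwdriver_mid, flux_bottle_mid, circuit_board from where it was at the start of the episode below 0.01 m); the robot touches nothing.
It fails at once if the other box is switched off (value of joint b_main below 0.1 rad).
It fails at once if a charger is pulled up (value of joint any of a_charger, b_charger above 0.003 m).
It fails at once if screwdriver, bottle or circuit board is lifted or shifted by more than 10 mm (distance of any of screwdriver_mid, flux_bottle_mid, circuit_board from where it was at the start of the episode above 0.01 m).
It also fails if it takes over 42 s, if anything falls off the work surface, if the arm or the gripper's body presses on something with over 40 N, if the wrist force passes 120 N, or if a joint passes its speed limit or range.

## Working session

There is one attempt and no reset: what is moved stays moved. The work goes in short steps, each a Python script; the robot and the scene stay as the last script left them, time stands still between calls to the robot, and variables do not carry over. Pictures are saved under pics/ and viewed, about 8 in all and at most 12, crops included, and the job is handed in when it is done.

```bash
ls; mkdir -p pics; python3 - <<'E'
from station import *
import cv2, numpy as np
s=env.sense(); print(s['t'],s['ee_pos'],s['tcp_rot'],s['gripper_width'])
for c in ['top','side']:
    p,d=viewer.read_camera(c); cv2.imwrite(f'pics/{c}0.png',p[:,:,::-1]); print(c,viewer.camera_info(c))
    for n in ['a_off_end','a_on_end','a_reset_top','power_box_a','screwdriver_mid','flux_bottle_mid','circuit_board']:
        print(n,[(np.round(r['at'],3).tolist(),round(r['score'],2)) for r in tip_of(c,n)[:3]])
print(env.sense()['t'])
E
```

```text
pics
0.0 [ 0.26522176 -0.59278545  0.21364819] [[-9.12774341e-01 -8.48126811e-04  4.08463319e-01]
 [-4.08464174e-01  1.54016927e-03 -9.12773053e-01]
 [ 1.45044646e-04 -9.99998454e-01 -1.75225641e-03]] 0.09203177586275853
top {'intrinsics': array([[472.49823185,   0.        , 250.39147252],
       [  0.        , 472.49823185, 192.85649902],
       [  0.        ,   0.        ,   1.        ]]), 'eye': array([0.36434068, 0.01610045, 1.12053367]), 'rotation': array([[ 0.01336295,  0.9807194 , -0.19496381],
       [-0.99979756,  0.01603823,  0.01214969],
       [ 0.01504231,  0.19476198,  0.98073518]])}
a_off_end [([0.547, 0.102, 0.067], 0.64)]
a_on_end []
a_reset_top [([0.637, -0.272, 0.002], 0.71), ([0.564, 0.152, 0.069], 0.56)]
power_box_a [([0.519, -0.259, 0.001], 0.96), ([0.563, 0.196, 0.0], 0.63)]
screwdriver_mid [([0.646, 0.127, 0.004], 0.7)]
flux_bottle_mid [([0.661, 0.269, 0.032], 0.68), ([0.549, 0.102, 0.064], 0.48)]
circuit_board [([0.635, -0.272, 0.001], 0.84)]
side {'intrinsics': array([[434.004706  ,   0.        , 255.34590136],
       [  0.        , 434.004706  , 195.55464828],
       [  0.        ,   0.        ,   1.        ]]), 'eye': array([0.4855562 , 0.64316178, 0.73449214]), 'rotation': array([[-0.98667774,  0.11252148, -0.11749872],
       [-0.16259528, -0.70628353,  0.68900389],
       [-0.00545967,  0.69892954,  0.7151697 ]])}
a_off_end [([0.55, 0.095, 0.065], 0.51)]
a_on_end [([0.579, 0.1, 0.06], 0.78)]
a_reset_top [([0.637, -0.273, 0.001], 0.39)]
power_box_a [([0.52, -0.256, -0.002], 0.83), ([0.564, 0.197, -0.008], 0.63)]
screwdriver_mid [([0.648, 0.127, 0.008], 0.9)]
flux_bottle_mid [([0.66, 0.274, 0.033], 0.71)]
circuit_board [([0.638, -0.274, -0.001], 0.68)]
0.8
```

```bash
python3 - <<'E'
import cv2
t=cv2.imread('pics/top0.png'); s=cv2.imread('pics/side0.png')
cv2.imwrite('pics/both.png',cv2.resize(cv2.vconcat([t,s]),(400,600)))
cv2.imwrite('pics/t1.png',t)
E
```

```text
(no output)
```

View pics/top0.png

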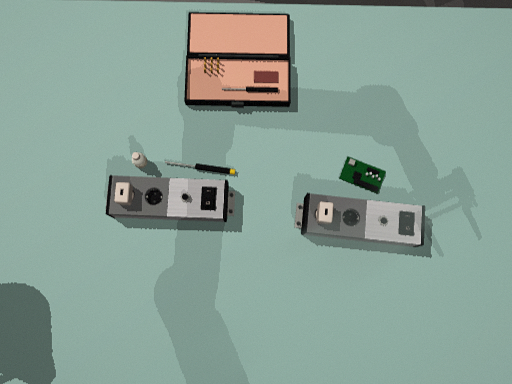

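View pics/side0.png

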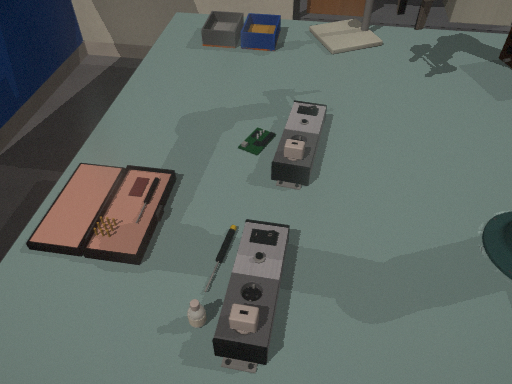

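```bash
cat > h.py <<'E'
from station import *
import cv2, numpy as np
def R(yaw):
    c,s=np.cos(yaw),np.sin(yaw)
    return np.array([[-c,0,s],[-s,0,-c],[0,-1,0]])  # tool z = -box y, x = -box x
def world(cam,uv,z):
    i=viewer.camera_info(cam);K=i['intrinsics']
    r=i['rotation']@np.array([(uv[0]-K[0,2])/K[0,0],-(uv[1]-K[1,2])/K[1,1],-1])
    return i['eye']+r*(z-i['eye'][2])/r[2]
E
python3 - <<'E'
from h import *
for n,t,s,z in [('rocker',(208,198),(264,237),.063),('button',(185,197),(259,256),.067),('sock',(153.5,196),(252,291),.056)]:
    print(n,world('top',t,z).round(4),world('side',s,z).round(4))
# box A top outline from depth (z ~ 55mm)
for c in ['top','side']:
    p,d=viewer.read_camera(c);i=viewer.camera_info(c);K=i['intrinsics']
    v,u=np.mgrid[:384,:512]
    P=np.stack([(u-K[0,2])/K[0,0]*d,-(v-K[1,2])/K[1,1]*d,-d],-1)@i['rotation'].T+i['eye']
    m=(abs(P[...,2]-.055)<.006)&(abs(P[...,0]-.565)<.09)&(abs(P[...,1]-.197)<.18)&(d>0)
    q=P[m][:,:2].astype(np.float32); r=cv2.minAreaRect(q*1000); print(c,m.sum(),r,np.median(P[m][:,2]))
for yaw in [0,.03]:
    for p in [(.565,.1,.25),(.548,.1,.06)]:
        print(solver.inverse_kinematics(np.array(p),R(yaw)),solver.inverse_kinematics(np.array(p),R(yaw+np.pi)))
E
```

```text
rocker [0.5611 0.0992 0.063 ] [0.5603 0.1067 0.063 ]
button [0.5618 0.151  0.067 ] [0.5624 0.1568 0.067 ]
sock [0.565  0.2244 0.056 ] [0.5639 0.2274 0.056 ]
top 3886 ((586.2203369140625, 193.96661376953125), (274.69622802734375, 132.41348266601562), 88.55661010742188) 0.05459724434242463
side 5133 ((585.4229125976562, 194.4707489013672), (275.99755859375, 133.2924041748047), 88.25846862792969) 0.054555128777411754
[ 0.21944771  0.37074532 -0.57370602  1.72700142  0.22146186  1.10895366
 -1.99345499] [ 0.45094124  0.46606382 -0.90545457  1.71338449  0.39630421  1.15759357
  1.00521637]
[ 0.05641776  0.56008752 -0.37810013  1.92071403  0.3033259   0.716275
 -2.07082133] [ 0.32326407  0.66309765 -0.73995452  1.90368981  0.60808019  0.81321588
  0.82419958]
[ 0.22416136  0.37206103 -0.58001116  1.72670684  0.22435492  1.109567
 -1.96584665] [ 0.45888155  0.47094898 -0.91806745  1.71295282  0.4040168   1.16031336
  1.02896959]
[ 0.05912761  0.56074177 -0.3816167   1.92053261  0.30620435  0.7168847
 -2.04322491] [ 0.317718    0.65991811 -0.73194898  1.90402245  0.60113879  0.81018378
  0.85961081]
```

```bash
python3 - <<'E'
from h import *
effector.grasp(5)
env.reach(np.array([.53,.125,.2]),R(-.026+np.pi))
s=env.sense();print(s['t'],s['ee_pos'],s['joint_positions'].round(2),s['gripper_width'])
p,d=viewer.read_camera('wrist');cv2.imwrite('pics/w1.png',cv2.resize(p[:,:,::-1],None,fx=1.5,fy=1.5))
i=viewer.camera_info('wrist');print(i)
for n in ['a_off_end','a_on_end','a_reset_top']:
    print(n,[(np.round(r['at'],4).tolist(),round(r['score'],2)) for r in tip_of('wrist',n)[:3]])
# project estimates
T=np.array(i['T_tool_cam']);K=i['intrinsics']
for n,P in [('rocker',(.561,.102,.063)),('off',(.545,.102,.067)),('on',(.577,.1025,.061)),('button',(.5624,.1545,.068))]:
    q=s['tcp_rot'].T@(np.array(P)-s['ee_pos']); c=T[:3,:3].T@(q-T[:3,3]); c=c*[1,-1,-1]
    th=np.arctan2(np.hypot(c[0],c[1]),c[2]);k=c[:2]/np.hypot(c[0],c[1])*th
    print(n,1.5*(K[0,0]*k[0]+K[0,2]),1.5*(K[1,1]*k[1]+K[1,2]))
E
```

```text
4.9417 [0.53038535 0.12389536 0.19983537] [ 0.46  0.51 -0.98  1.83  0.48  1.06  0.84] 0.0006829265091901964
{'intrinsics': array([[297.31863964,   0.        , 252.75523979],
       [  0.        , 297.31863964, 192.87142214],
       [  0.        ,   0.        ,   1.        ]]), 'T_tool_cam': array([[-2.96986872e-04, -9.59719186e-01, -2.80960844e-01,
        -7.90321164e-02],
       [ 1.13401768e-04,  2.80960822e-01, -9.59719232e-01,
        -1.69304785e-01],
       [ 9.99999949e-01, -3.16885469e-04,  2.53921772e-05,
        -9.59293941e-04],
       [ 0.00000000e+00,  0.00000000e+00,  0.00000000e+00,
         1.00000000e+00]])}
a_off_end [([0.5504, 0.095, 0.0689], 0.9)]
a_on_end [([0.5764, 0.0958, 0.0589], 0.93), ([0.5625, 0.1546, 0.0712], 0.25)]
a_reset_top [([0.5625, 0.1554, 0.0723], 0.44)]
rocker 351.7318410514131 316.423122921234
off 350.354603724905 297.1459416365383
on 353.58748370803687 335.6416268483101
button 424.228933710923 318.6523986507536
```

View pics/w1.png

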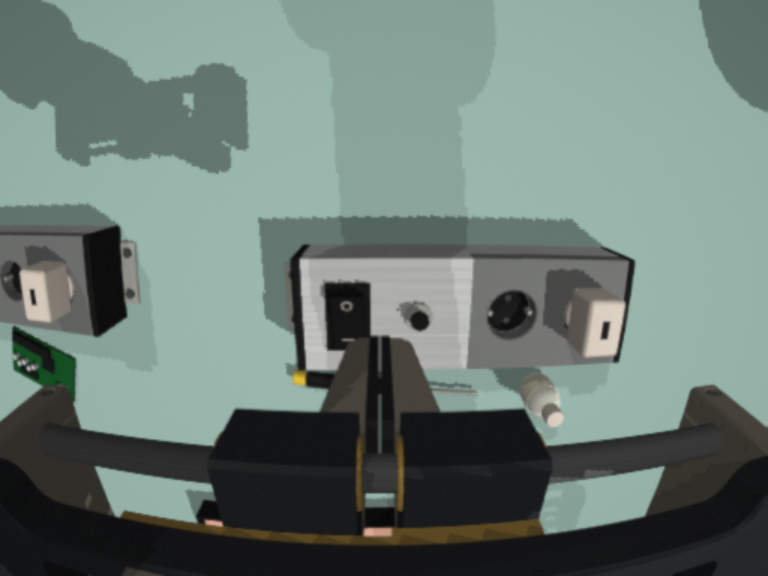

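```bash
cat >> h.py <<'E'
def press(x,y,z0,zmin,fmax=14):
    env.movel(np.array([x,y,z0+.02]),rate=.15)
    env.movel(np.array([x,y,z0]),rate=.05)
    b=env.sense()['wrist_force'][2]; z=z0; L=[]
    while z>zmin:
        z-=.0015; env.movel(np.array([x,y,z]),rate=.03)
        s=env.sense(); f=s['wrist_force'][2]-b; L.append((round(s['ee_pos'][2]*1e3,1),round(f,1)))
        if f>fmax: break
    env.movel(np.array([x,y,z0+.02]),rate=.1)
    print(L,env.sense()['t'])
def look(name):
    p,d=viewer.read_camera('wrist');cv2.imwrite(f'pics/{name}.png',cv2.resize(p[130:260,150:400,::-1],None,fx=3,fy=3))
    for n in ['a_off_end','a_on_end','a_reset_top']:
        print(n,[(np.round(r['at'],4).tolist(),round(r['score'],2)) for r in tip_of('wrist',n)[:3]])
E
python3 - <<'E'
from h import *
press(.5475,.099,.074,.0575)
env.movel(np.array([.53,.125,.16]),rate=.2)
look('w2');print(env.sense()['t'])
E
```

```text
[(np.float64(72.6), np.float64(2.1)), (np.float64(70.9), np.float64(1.2)), (np.float64(69.6), np.float64(0.7)), (np.float64(67.9), np.float64(3.1)), (np.float64(66.4), np.float64(2.0)), (np.float64(64.9), np.float64(1.1)), (np.float64(63.4), np.float64(0.6)), (np.float64(61.9), np.float64(-0.4)), (np.float64(61.3), np.float64(9.3)), (np.float64(61.2), np.float64(21.1))] 9.575
a_off_end [([0.5467, 0.0961, 0.0603], 0.75)]
a_on_end [([0.5718, 0.0969, 0.0697], 0.71)]
a_reset_top [([0.5614, 0.1559, 0.0698], 0.65)]
10.2917
```

View pics/w2.png

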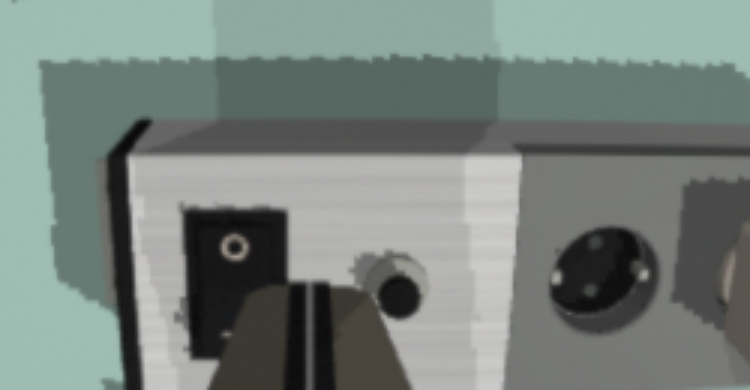

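The hard stop was at 61 mm. The ring end at (235,247) is down, the bar end is up, and the button at (400,295) is still out. Next I press reset.

```bash
python3 - <<'E'
from h import *
env.movel(np.array([.562,.154,.11]),rate=.2)
press(.562,.154,.073,.0575,18)
env.movel(np.array([.53,.125,.16]),rate=.2)
look('w3');print(env.sense()['t'])
E
```

```text
[(np.float64(71.6), np.float64(0.3)), (np.float64(69.9), np.float64(0.3)), (np.float64(68.4), np.float64(0.1)), (np.float64(67.1), np.float64(1.5)), (np.float64(65.5), np.float64(2.2)), (np.float64(63.9), np.float64(2.1)), (np.float64(62.3), np.float64(0.8)), (np.float64(61.4), np.float64(6.0)), (np.float64(61.3), np.float64(16.6)), (np.float64(61.1), np.float64(27.3))] 14.5917
a_off_end [([0.5486, 0.0981, 0.0627], 0.97)]
a_on_end [([0.5753, 0.095, 0.0652], 0.82)]
a_reset_top [([0.562, 0.1511, 0.0627], 0.59)]
15.3417
```

View pics/w3.png

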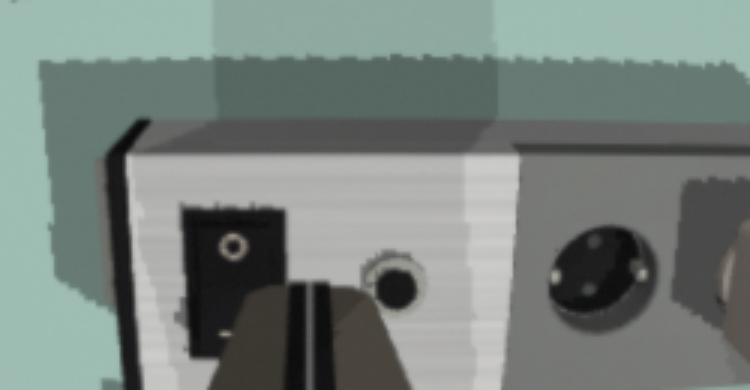

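The button is seated at (397,287) with a stop at 61 mm, and the rocker is still off. Next I press the rocker on.

```bash
python3 - <<'E'
from h import *
env.movel(np.array([.5785,.0985,.11]),rate=.2)
press(.5785,.0985,.074,.0575)
env.movel(np.array([.53,.125,.16]),rate=.2)
look('w4');print(env.sense()['t'])
env.movel(np.array([.48,.0,.3]),rate=.25)
for c in ['top','side']:
    p,d=viewer.read_camera(c)
    cv2.imwrite(f'pics/{c}5.png',p[:,:,::-1])
    for n in ['screwdriver_mid','flux_bottle_mid','circuit_board','a_on_end','a_off_end']:
        print(n,[(np.round(r['at'],3).tolist(),round(r['score'],2)) for r in tip_of(c,n)[:2]])
print(env.sense()['t'])
E
```

```text
[(np.float64(72.6), np.float64(0.1)), (np.float64(70.9), np.float64(0.5)), (np.float64(69.7), np.float64(1.2)), (np.float64(68.4), np.float64(2.3)), (np.float64(66.8), np.float64(3.5)), (np.float64(64.8), np.float64(3.0)), (np.float64(63.1), np.float64(1.7)), (np.float64(61.6), np.float64(0.4)), (np.float64(61.3), np.float64(10.2)), (np.float64(61.2), np.float64(21.2))] 19.675
a_off_end [([0.5525, 0.0983, 0.0682], 0.88)]
a_on_end [([0.5755, 0.0989, 0.0588], 0.86)]
a_reset_top [([0.5615, 0.1561, 0.0643], 0.47)]
20.4583
screwdriver_mid [([0.565, 0.153, 0.063], 0.55), ([0.643, 0.129, 0.007], 0.54)]
flux_bottle_mid [([0.658, 0.271, 0.033], 0.74)]
circuit_board [([0.64, -0.275, 0.0], 0.62)]
a_on_end []
a_off_end []
screwdriver_mid []
flux_bottle_mid [([0.662, 0.272, 0.031], 0.56), ([0.551, 0.098, 0.069], 0.23)]
circuit_board [([0.641, -0.274, -0.001], 0.73)]
a_on_end [([0.576, 0.102, 0.06], 0.55)]
a_off_end [([0.554, 0.098, 0.065], 0.55)]
21.9833
```

View pics/w4.png

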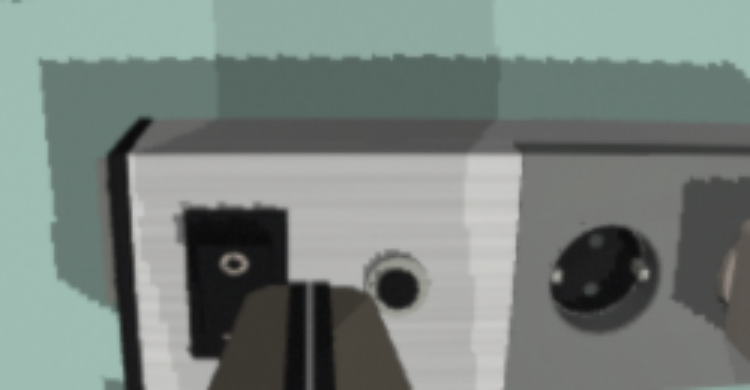

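View pics/side5.png

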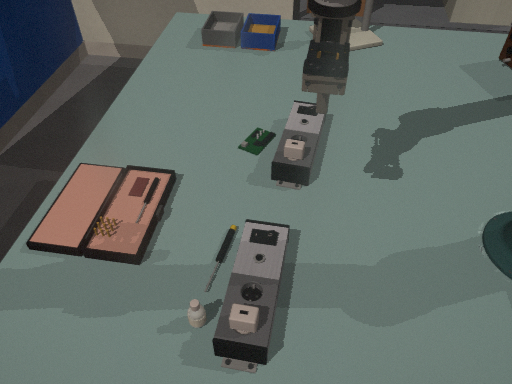

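The rocker is on, with the ring end raised at (234,263), and the button is in at (398,288). The loose items are where they were in the first side view, and the arm is clear.

```bash
python3 -c "
from station import *
workorder.finish_job(); print(env.sense()['t'])"
```

```text
the job is handed in; nothing more can be done
the job is handed in; nothing more can be done
```

On the tripped box (A, the left one) I pressed the rocker off, pushed the reset button in, and pressed the rocker on again. I then backed the arm clear and handed the job in at about 22 s. No verdict is reported.

- **Presses:** each one reached a hard stop at about 61 mm, with the force climbing past 20 N.
- **Close-up views:** the wrist camera showed the rocker off with the button still out, then the button in with the rocker off, then the rocker on with the button in.
- **Surroundings:** in the last side view the chargers are in place. The bottle and board were found within about 6 mm of their first positions, close to the detector's error. I did not check box B close up, but the arm never went down near it.
- **Disagreements:** in the last pictures the detector missed the screwdriver in the side view. In the top view it ranked a false match on box A's reset button first. Its second match was within 4 mm of the screwdriver's starting place, and the side picture shows it unmoved.

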